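Change over the packs in a timed battery charger

ROBOT

A 7-joint arm with a two-finger parallel gripper is mounted at the origin on a cart in front of the work surface, level with it; the furniture and walls round the work are solid. World frame = base frame: x ahead of the robot, y to its left, z up, the work surface at z = 0. Lengths are in mm, angles in degrees, forces in N, time in s.
With the tool pointing down it reaches from about 350 to 900 mm from the base axis. Payload 19.9 kg.
Tool frame: the origin (TCP) lies midway between the tips of the shut fingers; the grasp point (between the pads) lies 19 mm behind it; z points along the fingers, y is the line along which they close (so a half turn about z gives the same grasp; the last joint's range is limited). The gripper opens to 85 mm and grips with 20 to 120 N. Pads are 22 mm wide; open, the fingers measure 114 mm over their backs; the gripper's body (76 mm by 85 mm) begins 54 mm behind the grasp point. The pads swing forward as they close: fully open they stand 13 mm farther back than shut.
Start: joints at [73.253, 23.915, -0.59, 92.452, 0.269, 63.638, -3.037], TCP at [155.108, -605.428, 231.26] pointing down, gripper open.
Joint ranges: [-161.28, 161.28], [-22.2, 115.67], [-73.04, 71.86], [3.21, 147.25], [-68.34, 248.33], [10.77, 114.83], [-161.83, 161.83]. Speed limits (degrees/s): [108.29, 108.29, 136.94, 136.94, 172.46, 172.46, 172.46].

INTERFACE

Orientations are given as [roll, pitch, yaw] about the fixed x, y, z axes, in that order (R = Rz(yaw) Ry(pitch) Rx(roll)).
In Python, from rig import sense, read_camera, calibration, hand_in gives the robot as it stands.
- The arm moves only by the shell command python3 -m inch 'ROWS' [FORCE]. ROWS is JSON, a list of rows, each a list of 5 numbers: the shift along the world's x, y, z each as a share of 750 mm, from -1 to 1, then the turn about the world's z as a share of 360 degrees, from -1 to 1, then the closure, from 0 (fully open) to 1 (shut). A call has 1 to 12 rows; each row is the pose to reach, as a shift and turn from the pose commanded when the call began, turning the shorter way round; what a row does not reach only later rows make up. A row lasts 1/10 s, in which the tool goes at most 50 mm and 8.59 degrees, less where a joint would pass 70% of its speed; a pose out of reach is approached as far as the arm can. A call with a number of a shift or a turn outside -1 to 1 is refused whole. A call with a gripper value outside its range is refused whole. The fingers move at their own pace and stop on an object; FORCE is the grip in N (left out, the last holds). Time passes only in rows, so rows that repeat a pose let the fingers close. It gives the time, the measured TCP pose, the force, the opening and the grip force at its end, in the units of the state.
- sense(): the state, without advancing time (a new reading comes with each control period).
- read_camera(name): name is "scene" or "top" or "wrist"; returns (picture, depth): 384x512x3 uint8, red, green, blue; 384x512 float32, mm along the optical axis (not along the pixel's ray), 0 where there is no reading.
- calibration(name): a dict with "fx", "fy", "cx", "cy" (pixels), "dist_coeffs" ([k1, k2, p1, p2, k3] as OpenCV has them; the pictures are not rectified), "cam_to_world" (4x4, takes a point from camera to world coordinates). Camera axes: x right, y up, looking along -z (the intrinsics and any distortion apply to the point x, -y, -z); pixel columns grow to the right and rows downward; lengths in mm; the calibration is good to about 2 mm. A picture is of the moment at which its call begins: read the wrist's pose just before it. calibration takes no time and is no camera call; for the wrist camera it gives the pose at the moment of the call.
- hand_in(): hands the job in; it is judged then, once.
The state is a dict: "time_s": time; "joint_positions": joint angles; "qd": joint speeds; "tau": joint torques, N m; "eef_pos": TCP position; "ee_rot": TCP orientation; "contact_force": force on the tool from outside, world axes, zero at the start; "moment": the same for the moment, N m; "gripper_width": opening from 0.0 (shut) to 1.0 (fully open); "finger_force": force on a finger pad.
Only numpy, scipy, OpenCV 4.12 (cv2) and the standard library are available. Lean on these libraries where they do the work, as an engineer would, in place of code of your own. Each camera call takes 0.05 s, during which the arm holds its last target. There are 200 camera calls.

TASK

Change the packs in the battery charger: put every charged pack (green label) from its bays into the grey out-tray, lying flat, and seat each yellow-labelled pack from the divided bin in a bay of its own, flat on the bay floor with its terminals at the contacts at the back; the faulty pack with the red label stays where it is in the bin. Roll the three thumbwheels to 145 minutes (left wheel 1, middle 4, right 5), and only when the packs and the time are set press the green start key fully. Leave the tape, cutters and marker behind the work where they are.

Things in the scene. Friction and masses are not known exactly. Their poses are not given: they have to be found in the camera images.
- charger: battery charger, fixed grey case 194 mm (x, away from robot) by 222 mm (y), origin at the centre of its underside. Near half: console 50 mm high with three thumbwheels and start key. Far half: three bays 70 mm apart, recesses 79 (x) by 47 mm (y), floor 22 mm and rim 32 mm above the bench; brass contacts at their back (+x) end, so the terminal point of a seated pack lies at about x = 78 mm
- bay_left (a point): centre of the floor of the charger's left bay (at +y), where the origin of a seated pack comes to lie
- bay_mid (a point): centre of the floor of the middle bay
- bay_right (a point): centre of the floor of the right bay (at -y)
- wheel_tens (a joint): middle thumbwheel (tens of minutes): digit = value / 0.628 rad, clicks at 0 to 9, stops beyond. Rolling its top away from the robot (charger +x) raises the digit. Axis along charger y, 33.5 mm below wheel_tens_top; 32 mm wide, rim radius 31 mm, 20 ribs 2.5 mm high. Digit on top, between red index lines, is the setting. A closed fingertip pressed lightly on top turns one digit per 20 mm of drag
- wheel_units (a joint): right thumbwheel (units of minutes), built and read in the same way
- wheel_hundreds (a joint): left thumbwheel (hundreds of minutes), built and read in the same way
- wheel_tens_top (a point): fixed point of the charger, 69.5 mm above the bench: highest point of the middle wheel's rib circle (at a click the nearest ribs stand 5 mm before and behind it). The black cheeks beside the wheel end 7 mm lower. The same points of the left and right wheels lie 54 mm from it along the charger's +y and -y
- start_key (a joint): green round start key, 26 mm across, on the right of the console; 0 when up, 0.006 m fully pressed, springs back, about 5 N
- start_key_top (a point): centre of the top of the start key
- bin: black fixed parts bin, 190 mm (x) by 200 mm (y), walls 15 mm high, floor 3 mm, divided into 2 x 2 compartments of about 90 x 94 mm by 13 mm high dividers through its middle; origin at the centre of its underside
- tray: loose grey out-tray, 190 mm (x) by 112 mm (y), 3 mm floor, rim 18 mm high; origin at the centre of its underside; room for two packs one behind the other along its x
- faulty: the faulty pack, same shape and size but with a red label on top, lies in one compartment of the bin; origin at the centre of its underside
- film_tape: bystander: amber roll of tape, 56 mm across, behind the work
- side_cutters: bystander: red-handled side cutters behind the work
- marker: bystander: black marker pen, 136 mm, behind the work
- pack_1: one of up to three flat battery packs to be charged, 72 x 40 x 32 mm, 0.19 kg, dark blue with black ends and a yellow label on top; origin at the centre of its underside, x along its length towards the end with the two brass terminals, z up. Lies flat in one compartment of the bin at the start, its terminals roughly away from the robot. May be absent
- pack_1_term (a point): terminal point of pack_1: middle of the lower edge of its terminal end, 36 mm along its x from its origin
- pack_2: one of up to three flat battery packs to be charged, 72 x 40 x 32 mm, 0.19 kg, dark blue with black ends and a yellow label on top; origin at the centre of its underside, x along its length towards the end with the two brass terminals, z up. Lies flat in one compartment of the bin at the start, its terminals roughly away from the robot. May be absent
- pack_2_term (a point): terminal point of pack_2: middle of the lower edge of its terminal end, 36 mm along its x from its origin
- pack_3: one of up to three flat battery packs to be charged, 72 x 40 x 32 mm, 0.19 kg, dark blue with black ends and a yellow label on top; origin at the centre of its underside, x along its length towards the end with the two brass terminals, z up. Lies flat in one compartment of the bin at the start, its terminals roughly away from the robot. May be absent
- pack_3_term (a point): terminal point of pack_3: middle of the lower edge of its terminal end, 36 mm along its x from its origin
- charged_1: one of up to two charged packs, same 72 x 40 x 32 mm, 0.19 kg, but with a green label on top; origin at the centre of its underside, x towards its terminals, z up. At the start it sits in a charger bay. May be absent
- charged_2: one of up to two charged packs, same 72 x 40 x 32 mm, 0.19 kg, but with a green label on top; origin at the centre of its underside, x towards its terminals, z up. At the start it sits in a charger bay. May be absent
Things that resemble listed ones, but are neither listed nor needed, are in the scene too. Leave any turquoise look-alike of the pack_3 alone.

How it is judged:
By the outcome, as a careful person would: the job done as asked, in the order asked, and still so for the second after the job is handed in, with the robot touching nothing.
Of pack_1, pack_2, pack_3 only 2 to 3 are there at a start; the rules pass over those that are not, and their reading is None.
Of charged_1, charged_2 only 1 to 2 are there at a start; the rules pass over those that are not, and their reading is None.
At some moment in a run one of tray, pack_1, pack_2, pack_3 may be knocked a few centimetres aside while the robot is not near it.
Once in a run the grip may slacken for a moment while it holds something.
It also fails if it takes over 208 s, if anything falls off the work surface, if the arm or the gripper's body presses on something with over 40 N, if the wrist force passes 120 N, or if a joint passes its speed limit or range.

## Working session

There is one attempt and no reset: what is moved stays moved. The work goes in short steps, Python scripts to look and compute and a shell command to move; the robot and the scene stay as the last step left them, time stands still between calls to the robot, and variables do not carry over. Pictures are saved under pics/ and viewed, at most 14 in all, crops included, and the job is handed in when it is done.

```bash
ls; mkdir -p pics; cat > h.py <<'E'
import numpy as np, cv2, json
from rig import sense, read_camera, calibration
def grab(n,save=None):
    c=calibration(n); im,d=read_camera(n)
    np.savez(f'{n}.npz',im=im,d=d,c=np.array(c['cam_to_world']),K=np.array([c['fx'],c['fy'],c['cx'],c['cy']]),dist=np.array(c['dist_coeffs'],float))
    if save: cv2.imwrite(f'pics/{save}.png',im[:,:,::-1])
    return im,d
def cloud(n):
    z=np.load(f'{n}.npz'); fx,fy,cx,cy=z['K']; d=z['d']; h,w=d.shape
    u,v=np.meshgrid(np.arange(w),np.arange(h))
    p=np.stack([u,v],-1).reshape(-1,1,2).astype(np.float64)
    q=cv2.undistortPoints(p,np.array([[fx,0,cx],[0,fy,cy],[0,0,1]]),z['dist']).reshape(h,w,2)
    P=np.stack([q[...,0]*d,-q[...,1]*d,-d],-1)
    M=z['c']; W=P@M[:3,:3].T+M[:3,3]
    W[d<=0]=np.nan
    return z['im'],W
def px(W,u,v,r=2):
    return np.nanmedian(W[v-r:v+r+1,u-r:u+r+1].reshape(-1,3),0).round(1)
E
python3 - <<'E'
from h import *
for n in('top','scene'): grab(n,n+'1')
s=sense();print(s['time_s'],s['eef_pos'],s['ee_rot'],s['contact_force'])
a=cv2.imread('pics/top1.png');print(calibration('top')['cam_to_world'])
E
```

```text
pics
0.1 [ 155.05206585 -605.15411529  230.73299478] [-1.79937417e+02  3.78455807e-03  1.43712655e+01] [-0.25671595  0.13661119 -0.24140837]
[[ 2.54153467e-02  9.97050812e-01 -7.24136571e-02  5.38066063e+02]
 [-9.99552074e-01  2.64904509e-02  1.39250399e-02 -1.11997328e+01]
 [ 1.58022428e-02  7.20273114e-02  9.97277472e-01  1.44361868e+03]
 [ 0.00000000e+00  0.00000000e+00  0.00000000e+00  1.00000000e+00]]
```

```bash
python3 - <<'E'
import cv2
a=cv2.imread('pics/top1.png');b=cv2.imread('pics/scene1.png')
cv2.imwrite('pics/t2.png',cv2.resize(a,(800,600),interpolation=cv2.INTER_CUBIC))
E
```

```text
(no output)
```

View pics/t2.png

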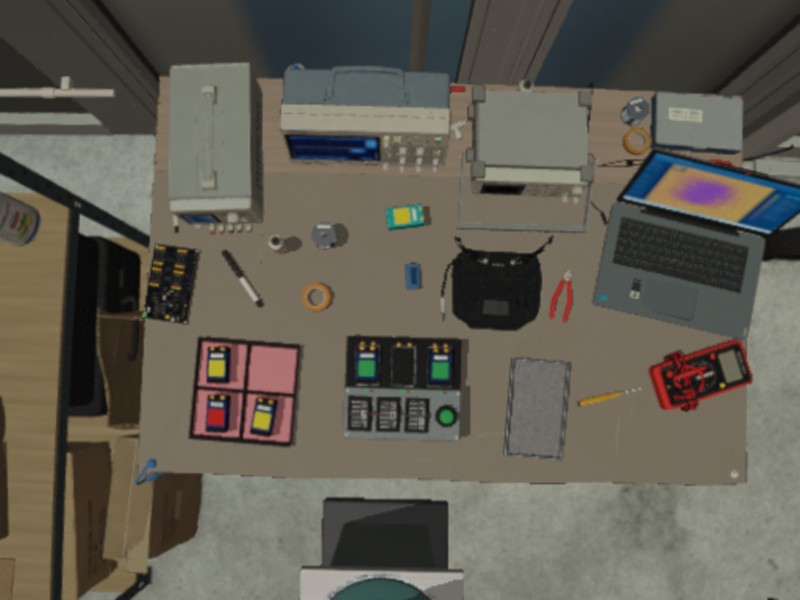

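View pics/scene1.png

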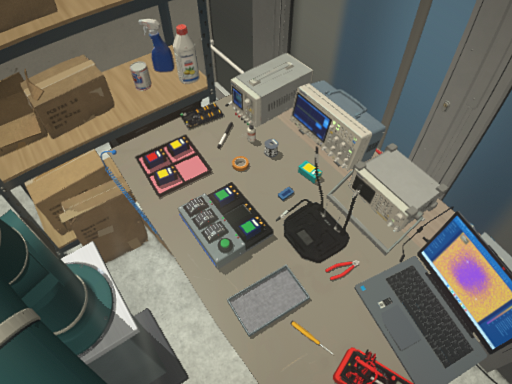

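The top view (800-wide) shows the following:
- **Bin:** yellow packs at (217,365) and (263,417), and the red pack at (216,412).
- **Charger:** green packs in the left bay (368,362) and right bay (440,362). The middle bay is empty.
- **Tray:** at (538,408).
- **Look-alike:** turquoise, at (405,217). It stays put.

Next I'll measure these.

```bash
python3 - <<'E'
from h import *
im,W=cloud('top'); hsv=cv2.cvtColor(im,cv2.COLOR_RGB2HSV)
def rect(m,name,mn=20):
    n,l,st,ce=cv2.connectedComponentsWithStats(m.astype(np.uint8))
    for i in range(1,n):
        if st[i,4]<mn: continue
        P=W[l==i]; P=P[~np.isnan(P).any(1)]
        (c,sz,a)=cv2.minAreaRect(P[:,:2].astype(np.float32))
        print(name,ce[i].round(),st[i,4],'xy',np.round(c,1),'sz',np.round(sz,1),'ang',round(a,1),'z',np.percentile(P[:,2],[10,50,90]).round(1))
H,S,V=[hsv[...,i].astype(int) for i in range(3)]
z=W[...,2]; roi=np.zeros(z.shape,bool); roi[205:310,110:400]=1
rect(roi&(H>20)&(H<35)&(S>150)&(V>120),'yellow')
rect(roi&(H>45)&(H<90)&(S>120)&(V>60),'green')
rect(roi&((H<6)|(H>174))&(S>180)&(V>100),'red')
# pack bodies by height
b=roi.copy(); b[:,200:]=0
rect(b&(z>27)&(z<45),'pack')
b=roi.copy(); b[:,:215]=0;b[:,305:]=0
rect(b&(z>15),'charger'); rect(b&(z>45)&(W[...,0]>520),'cpack')
rect(b&(z>45)&(z<53)&(W[...,0]<530),'console')
rect(b&(z>64),'wheel',5)
b=roi.copy(); b[:,:310]=0
b[:,368:]=0
rect(b&(z>10),'trayrim');rect(b&(z>1.5)&(z<40),'tray')
b=roi.copy(); b[:,200:]=0
rect(b&(z>6),'bin')
for u,v in((50+70,300),(210,300),(340,320)): print(px(W,u,v))
E
```

```text
yellow [138. 235.] 91 xy [534.  327.4] sz [27.1 29.7] ang 1.4 z [31.3 34.8 38.3]
yellow [383. 255.] 43 xy [ 493.7 -418.3] sz [ 6.  73.7] ang 15.2 z [ 7.3 11.7 14.3]
yellow [167. 269.] 92 xy [436.9 237.7] sz [30.4 27.7] ang 80.4 z [31.  34.2 38.5]
green [234. 235.] 119 xy [543.2  40.2] sz [29.6 29.9] ang 1.7 z [49.6 53.6 57.5]
green [282. 237.] 120 xy [ 540.8 -100.7] sz [29.7 33.1] ang 1.5 z [48.8 53.1 57.1]
green [285. 266.] 74 xy [ 455.4 -113. ] sz [27.4 24.9] ang 46.6 z [62.2 69.9 74.4]
red [138. 267.] 94 xy [441.2 326.9] sz [27.4 29.6] ang 2.9 z [30.8 34.3 39.1]
pack [139. 234.] 323 xy [540.  327.9] sz [69.3 42. ] ang 1.7 z [30.5 34.3 38.1]
pack [138. 264.] 327 xy [448.3 325.7] sz [41.8 71.7] ang 89.6 z [30.2 34.1 38.2]
pack [168. 267.] 315 xy [443.6 235.4] sz [40.5 70.3] ang 79.3 z [30.5 34.1 38.1]
charger [301. 207.] 31 xy [ 631.9 -158.7] sz [16.  21.5] ang 2.5 z [17.8 21.7 25.8]
charger [257. 249.] 4842 xy [505.3 -29.6] sz [222.7 194.7] ang 89.7 z [24.4 48.8 61.7]
cpack [234. 232.] 276 xy [551.3  40.2] sz [39.1 61.7] ang 88.8 z [50.1 53.4 57.2]
cpack [281. 233.] 283 xy [ 551.3 
[... 570 characters left out ...]
57.  -111.1] sz [29.2 27.7] ang 51.6 z [65.4 70.3 74.5]
trayrim [325. 208.] 146 xy [ 632.5 -235.2] sz [19.  96.7] ang 1.3 z [18.2 21.6 25.4]
trayrim [343. 262.] 255 xy [ 471.7 -293.2] sz [115.7 187.9] ang 86.1 z [11.6 16.2 20.3]
tray [324. 208.] 204 xy [ 627.1 -236.7] sz [30.1 99.5] ang 1.5 z [ 3.1 20.2 25. ]
tray [343. 262.] 1809 xy [ 471.3 -294.4] sz [143.3 208.4] ang 84.5 z [ 2.1  4.8 14.2]
tray [313. 285.] 20 xy [ 396.2 -203.1] sz [10.1 40. ] ang 78.1 z [1.8 3.1 5.7]
bin [155. 250.] 1620 xy [491.2 279.1] sz [203.9 199.6] ang 87.4 z [ 8.2 16.7 36.1]
bin [139. 264.] 370 xy [446.3 327.7] sz [76.8 52.3] ang 2.3 z [23.3 33.7 38. ]
[335.1 386.1  -0.9]
[343.4 109.6  -0.9]
[ 162.8 -433.5 -749.8]
```

```bash
python3 -m inch '[[0.38,0.767,0.133,-0.04,0.3],[0.38,0.767,0.133,-0.04,0.3],[0.38,0.767,0.133,-0.04,0.3],[0.38,0.767,0.133,-0.04,0.3],[0.38,0.767,0.133,-0.04,0.3],[0.38,0.767,0.133,-0.04,0.3],[0.38,0.767,0.133,-0.04,0.3],[0.38,0.767,0.133,-0.04,0.3],[0.38,0.767,0.133,-0.04,0.3],[0.38,0.767,0.133,-0.04,0.3],[0.38,0.767,0.133,-0.04,0.3],[0.38,0.767,0.133,-0.04,0.3]]'
python3 -c "
from h import *
s=sense();print(s['eef_pos'],s['ee_rot'],s['gripper_width'])"
```

```text
time_s: 1.3
eef_pos: [418.6, -72.2, 323.8]
ee_rot: [180.0, -0.0, -0.0]
contact_force: [1.4, -0.6, -0.4]
gripper_width: 0.702
finger_force: 0.0
[418.57563445 -72.17635313 323.78650077] [ 1.79981358e+02 -1.08932796e-02 -4.24674197e-02] 0.7022738354737998
```

```bash
python3 -m inch '[[0.028,0.056,0.0,0,0.3],[0.028,0.056,0.0,0,0.3],[0.028,0.056,0.0,0,0.3],[0.028,0.056,0.0,0,0.3]]'
python3 - <<'E'
from h import *
grab('wrist','w1')
s=sense();print(s['eef_pos'],s['ee_rot'],calibration('wrist')['cam_to_world'])
a=cv2.imread('pics/w1.png');cv2.imwrite('pics/w1b.png',cv2.resize(a,(800,600),interpolation=cv2.INTER_CUBIC))
E
```

```text
time_s: 1.7
eef_pos: [438.9, -33.0, 323.1]
ee_rot: [180.0, 0.0, -0.1]
contact_force: [-0.7, -0.7, -0.4]
gripper_width: 0.699
finger_force: 0.0
[438.91692743 -33.22294429 323.20595248] [ 1.79994765e+02  2.81496147e-02 -1.27608916e-01] [[-1.90240416e-03  9.65247971e-01  2.61328787e-01  5.05147810e+02]
 [-9.99998175e-01 -1.88158146e-03 -3.29883295e-04 -3.35159491e+01]
 [ 1.73292222e-04 -2.61328938e-01  9.65249789e-01  4.64863534e+02]
 [ 0.00000000e+00  0.00000000e+00  0.00000000e+00  1.00000000e+00]]
```

View pics/w1b.png

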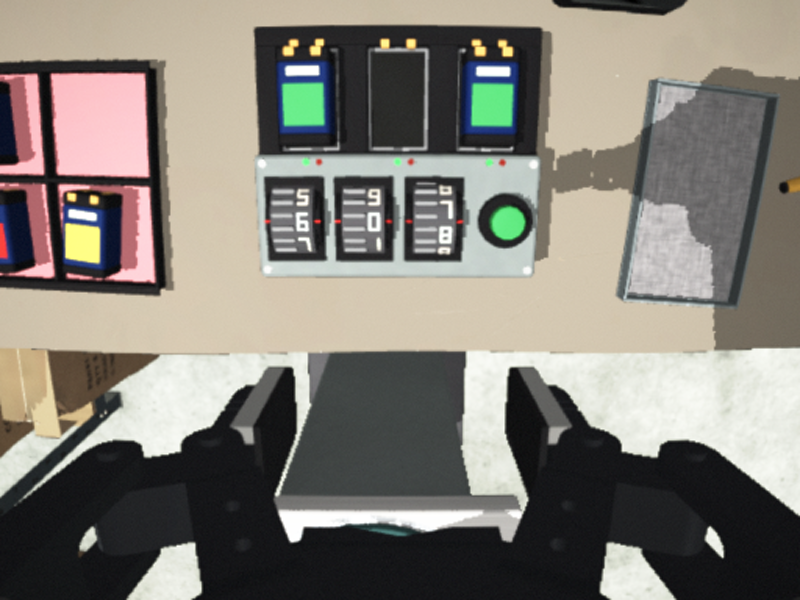

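Digits read on top are left 6, middle 0, and right about 7.5, between 7 and 8. The packs in the bays are straight, and the tray is tilted about 5°. Next step is refining positions from this wrist view.

```bash
cat >> h.py <<'E'
def rects(W,m,name,mn=20):
    n,l,st,ce=cv2.connectedComponentsWithStats(m.astype(np.uint8))
    for i in range(1,n):
        if st[i,4]<mn: continue
        P=W[l==i]; P=P[~np.isnan(P).any(1)]
        if len(P)<mn: continue
        (c,sz,a)=cv2.minAreaRect(P[:,:2].astype(np.float32))
        print(name,ce[i].round(),st[i,4],'xy',np.round(c,1),'sz',np.round(sz,1),'ang',round(a,1),'z',np.percentile(P[:,2],[10,50,90]).round(1))
E
python3 - <<'E'
from h import *
im,W=cloud('wrist'); X,Y,z=W[...,0],W[...,1],W[...,2]
H,S,V=[a.astype(int) for a in cv2.split(cv2.cvtColor(im,cv2.COLOR_RGB2HSV))]
w=np.nan_to_num
ok=(X>380)&(X<640)
rects(W,ok&(z>46)&(z<62)&(X>510),'cpack',100)
rects(W,ok&(z>46)&(z<53)&(X<515)&(abs(Y)<150),'console',500)
rects(W,ok&(z>65)&(abs(Y)<150),'wheel/key',50)
rects(W,ok&(z>15)&(abs(Y+30)<130),'charger',2000)
rects(W,ok&(z>28)&(z<40)&(Y>150),'pack',500)
rects(W,ok&(H>45)&(H<90)&(S>120)&(V>60),'green',100)
rects(W,ok&(z>8)&(z<30)&(Y<-190),'trayrim',300)
rects(W,ok&(z>19)&(z<26)&(X>515)&(Y>-60)&(Y<0),'bay',100)
# lights white dots
E
```

```text
cpack [194.  61.] 2199 xy [549.6  38.9] sz [41.2 72.1] ang 88.9 z [51.5 53.1 54.3]
cpack [314.  61.] 2178 xy [ 548.9 -100.7] sz [40.2 71.5] ang 89.7 z [51.6 53.1 54.3]
console [257. 136.] 8769 xy [458.9 -30.6] sz [222.5  96.9] ang 89.9 z [47.9 49.3 51.6]
wheel/key [324. 142.] 387 xy [ 457.5 -113. ] sz [24.4 25.5] ang 43.7 z [69.5 70.8 72.1]
wheel/key [185. 142.] 331 xy [457.8  49.8] sz [32.3 20.1] ang 89.8 z [65.2 66.2 68. ]
wheel/key [231. 142.] 346 xy [456.9  -4.9] sz [31.  22.5] ang 87.4 z [65.2 66.2 68. ]
wheel/key [278. 142.] 327 xy [457.9 -58.9] sz [21.1 30.6] ang 1.0 z [65.2 66.3 67.8]
wheel/key [256. 331.] 41507 xy [443.5 -33.3] sz [129.9  34.6] ang 89.9 z [363.7 395.  410.3]
charger [254.  96.] 28922 xy [507.3 -30.7] sz [223.5 194.6] ang 90.0 z [22.8 49.1 61.4]
charger [256. 331.] 41507 xy [443.5 -33.3] sz [129.9  34.6] ang 89.9 z [363.7 395.  410.3]
pack [ 54. 149.] 1534 xy [444.6 235.4] sz [40.3 72.6] ang 81.3 z [32.1 34.  35.1]
green [194.  66.] 734 xy [543.6  39. ] sz [30.7 31.1] ang 0.4 z [52.4 53.5 54.6]
green [315.  66.] 726 xy [ 543.3 -101.5] sz [30.5 30.7] ang 0.6 z [52.4 53.5 54.6]
green [324. 142.] 421 xy [ 456.3 -114.2] sz [27.9 26.5] ang 47.1 z [67.1 70.7 72. ]
trayrim [413.   2.] 302 xy [ 626.3 -225.4] sz [ 7.  70.6] ang 3.7 z [ 9.4 22.1 23.5]
trayrim [448. 118.] 1807 xy [ 472.9 -293. ] sz [114.1 190.3] ang 86.3 z [ 9.6 15.3 17.6]
bay [254.  61.] 2310 xy [552.4 -30.9] sz [72.8 46.9] ang 0.4 z [20.3 21.4 22.6]
```

```bash
python3 -m inch '[[0.147,-0.09,-0.2,0,0.3],[0.147,-0.09,-0.2,0,0.3],[0.147,-0.09,-0.25,0,0.3],[0.147,-0.09,-0.25,0,0.3],[0.147,-0.09,-0.25,0,0.3],[0.147,-0.09,-0.25,0,0.3],[0.147,-0.09,-0.25,0,0.3]]'
python3 -m inch '[[0,0,0,0,0.3],[0,0,0,0,0.3]]'
```

```text
time_s: 2.45
eef_pos: [549.1, -100.1, 136.2]
ee_rot: [-180.0, 0.0, -0.1]
contact_force: [0.1, -0.2, 0.9]
gripper_width: 0.695
finger_force: 0.0
time_s: 2.65
eef_pos: [549.8, -99.7, 137.6]
ee_rot: [180.0, -0.1, -0.0]
contact_force: [0.5, 0.1, 0.0]
gripper_width: 0.702
finger_force: 0.0
```

```bash
python3 -m inch '[[0,-0.0015,-0.06,0,0.3],[0,-0.0015,-0.11,0,0.3],[0,-0.0015,-0.138,0,0.3],[0,-0.0015,-0.138,0,0.3],[0,-0.0015,-0.138,0,0.3],[0,-0.0015,-0.138,0,1],[0,-0.0015,-0.138,0,1],[0,-0.0015,-0.138,0,1],[0,-0.0015,-0.138,0,1],[0,-0.0015,-0.138,0,1],[0,-0.0015,-0.138,0,1],[0,-0.0015,-0.138,0,1]]' 60
```

```text
time_s: 3.85
eef_pos: [550.6, -101.0, 34.4]
ee_rot: [180.0, -0.1, -0.0]
contact_force: [-3.4, 0.8, 13.4]
gripper_width: 0.453
finger_force: 60.3
```

```bash
python3 -m inch '[[0,0,0.04,0,1],[0,0,0.09,0,1],[0,-0.06,0.09,-0.01,1],[-0.02,-0.12,0.09,-0.01,1],[-0.047,-0.18,0.09,-0.01,1],[-0.047,-0.26,0.09,-0.01,1],[-0.047,-0.26,0.09,-0.01,1],[-0.047,-0.26,0.09,-0.01,1],[-0.047,-0.26,0.09,-0.01,1]]'
```

```text
time_s: 4.75
eef_pos: [514.7, -294.9, 100.5]
ee_rot: [-180.0, -0.0, -3.6]
contact_force: [0.0, 0.3, -0.8]
gripper_width: 0.451
finger_force: 62.1
```

```bash
python3 - <<'E'
from h import *
grab('top'); im,W=cloud('top'); X,Y,z=W[...,0],W[...,1],W[...,2]
rects(W,(z>10)&(z<30)&(Y<-200)&(Y>-365)&(X<600)&(X>360),'rim',30)
rects(W,(z>2.)&(z<30)&(Y<-200)&(Y>-365)&(X<600)&(X>360),'tray',300)
E
python3 -m inch '[[0,0,-0.06,0,1],[0,0,-0.1,0,1],[0,0,-0.113,0,1],[0,0,-0.113,0,1],[0,0,-0.113,0,1]]'
```

```text
rim [329. 270.] 116 xy [ 467.8 -280.4] sz [ 90.2 178.3] ang 86.0 z [11.3 16.2 20.2]
tray [335. 264.] 939 xy [ 470.3 -273.8] sz [ 96.5 209.2] ang 88.9 z [ 2.5  4.9 14.6]
time_s: 5.3
eef_pos: [515.1, -294.7, 15.9]
ee_rot: [-180.0, -0.0, -3.5]
contact_force: [0.1, -0.4, -2.4]
gripper_width: 0.451
finger_force: 66.2
```

```bash
python3 -m inch '[[0,0,0,0,0.3],[0,0,0,0,0.3],[0,0,0,0,0.3],[0,0,0,0,0.3],[0,0,0.06,0,0.3],[0,0,0.14,0,0.3],[0,0,0.16,0,0.3]]'
python3 -m inch '[[0.045,0.067,0,0.01,0.3],[0.045,0.134,0,0.01,0.3],[0.045,0.2,0,0.01,0.3],[0.045,0.267,0,0.01,0.3],[0.045,0.333,0,0.01,0.3],[0.045,0.4,0,0.01,0.3],[0.045,0.445,0,0.01,0.3],[0.045,0.445,0,0.01,0.3],[0.045,0.445,0,0.01,0.3],[0.045,0.445,0,0.01,0.3]]'
```

```text
time_s: 6.0
eef_pos: [515.4, -296.1, 139.0]
ee_rot: [179.9, -0.2, -3.6]
contact_force: [0.8, 1.0, -0.8]
gripper_width: 0.697
finger_force: 0.0
time_s: 7.0
eef_pos: [548.1, 36.8, 135.1]
ee_rot: [180.0, 0.0, -0.1]
contact_force: [0.2, 0.0, 0.2]
gripper_width: 0.702
finger_force: 0.0
```

Shift y by +2 and go down 100 to z=35.

```bash
python3 -m inch '[[0,0.003,-0.06,0,0.3],[0,0.003,-0.11,0,0.3],[0,0.003,-0.1335,0,0.3],[0,0.003,-0.1335,0,0.3],[0,0.003,-0.1335,0,0.3],[0,0.003,-0.1335,0,1],[0,0.003,-0.1335,0,1],[0,0.003,-0.1335,0,1],[0,0.003,-0.1335,0,1],[0,0.003,-0.1335,0,1],[0,0.003,-0.1335,0,1],[0,0.003,-0.1335,0,1]]' 60
python3 -m inch '[[0,0,0.04,0,1],[0,0,0.09,0,1],[0,0,0.12,0,1]]'
```

```text
time_s: 8.2
eef_pos: [549.0, 39.9, 36.7]
ee_rot: [180.0, -0.1, -0.1]
contact_force: [-2.9, -1.0, 10.6]
gripper_width: 0.45
finger_force: 60.8
time_s: 8.5
eef_pos: [548.9, 40.3, 128.3]
ee_rot: [-180.0, -0.2, -0.0]
contact_force: [0.8, 0.3, -2.2]
gripper_width: 0.453
finger_force: 61.8
```

```bash
python3 -m inch '[[-0.02,-0.06,0,-0.01,1],[-0.04,-0.12,0,-0.01,1],[-0.06,-0.18,0,-0.01,1],[-0.08,-0.24,0,-0.01,1],[-0.11,-0.3,0,-0.01,1],[-0.13,-0.36,0,-0.01,1],[-0.157,-0.42,0,-0.01,1],[-0.157,-0.44,-0.03,-0.01,1],[-0.157,-0.44,-0.05,-0.01,1],[-0.157,-0.44,-0.05,-0.01,1],[-0.157,-0.44,-0.05,-0.01,1]]'
```

```text
time_s: 9.6
eef_pos: [430.7, -289.5, 88.4]
ee_rot: [180.0, -0.0, -3.6]
contact_force: [0.1, 0.3, -1.5]
gripper_width: 0.45
finger_force: 61.6
```

```bash
python3 -m inch '[[0,0,-0.05,0,1],[0,0,-0.085,0,1],[0,0,-0.0945,0,1],[0,0,-0.0945,0,1],[0,0,-0.0945,0,1],[0,0,-0.0945,0,0.3],[0,0,-0.0945,0,0.3],[0,0,-0.0945,0,0.3],[0,0,-0.0945,0,0.3],[0,0,0,0,0.3],[0,0,0.06,0,0.3],[0,0,0.12,0,0.3]]'
python3 -m inch '[[0.05,0.06,0.06,0,0.3],[0.05,0.06,0.1,0,0.3],[0.05,0.06,0.1,0,0.3]]'
python3 - <<'E'
from h import *
grab('wrist','w2'); im,W=cloud('wrist'); X,Y,z=W[...,0],W[...,1],W[...,2]
rects(W,(z>28)&(z<45)&(Y<-200)&(X>370),'packs',300)
rects(W,(z>9)&(z<26)&(Y<-200)&(X>350),'rim',300)
E
python3 -m inch '[[0,0.067,0,0,0.3],[0,0.134,0,0.01,0.3],[0,0.2,0,0.01,0.3],[0,0.267,0,0.01,0.3],[0,0.333,0,0.01,0.3],[0,0.4,0,0.01,0.3],[0,0.467,0,0.01,0.3],[0,0.533,0,0.01,0.3],[0,0.6,0,0.01,0.3],[0,0.667,0,0.01,0.3],[0,0.72,0,0.01,0.3],[0,0.72,0,0.01,0.3]]'
python3 -m inch '[[0,0.03,0,0,0.3],[0,0.03,0,0,0.3],[0,0.03,0,0,0.3]]'
python3 - <<'E'
from h import *
grab('wrist','w3'); im,W=cloud('wrist'); X,Y,z=W[...,0],W[...,1],W[...,2]
rects(W,(z>28)&(z<45)&(Y>100)&(X>370),'packs',300)
grab('top'); im,W=cloud('top'); X,Y,z=W[...,0],W[...,1],W[...,2]
rects(W,(z>10)&(z<26)&(Y<-200)&(Y>-370)&(X>350)&(X<600),'rim',100)
E
```

```text
time_s: 10.8
eef_pos: [430.0, -289.4, 168.4]
ee_rot: [-180.0, 0.0, -3.6]
contact_force: [0.6, -0.9, -0.2]
gripper_width: 0.697
finger_force: 0.0
time_s: 11.1
eef_pos: [471.4, -243.1, 247.1]
ee_rot: [179.8, -0.4, -3.4]
contact_force: [0.6, 0.1, -0.3]
gripper_width: 0.704
finger_force: 0.0
packs [303. 123.] 2595 xy [ 512.4 -295.1] sz [40.3 70.1] ang 87.1 z [32.7 34.  35.2]
packs [300. 198.] 2242 xy [ 430.6 -289.8] sz [39.2 72.8] ang 85.9 z [32.7 34.  35.1]
rim [236.   8.] 957 xy [ 632.  -237.7] sz [75.4 18.3] ang 89.0 z [12.9 22.  23.4]
rim [503. 103.] 733 xy [ 521.1 -530.2] sz [90.  24.2] ang 3.9 z [10.9 17.2 24.2]
rim [306. 151.] 1836 xy [ 472.6 -294. ] sz [112.1 191. ] ang 86.3 z [11.6 16.5 17.7]
rim [406. 134.] 574 xy [ 495.5 -418.6] sz [12.  86.6] ang 14.9 z [ 9.4 10.6 12.2]
time_s: 12.35
eef_pos: [466.0, 299.8, 240.5]
ee_rot: [-179.9, 0.1, 0.3]
contact_force: [-0.6, -0.4, -0.8]
gripper_width: 0.702
finger_force: 0.0
time_s: 12.65
eef_pos: [467.7, 316.8, 240.6]
ee_rot: [180.0, 0.1, -0.0]
contact_force: [-0.2, -0.2, -1.0]
gripper_width: 0.7
finger_force: 0.0
packs [245.  91.] 2889 xy [542.  328.5] sz [70.5 39.7] ang 0.3 z [32.8 34.1 35.2]
packs [248. 181.] 2461 xy [448.6 324.8] sz [39.6 72. ] ang 88.6 z [32.7 34.  35.1]
packs [331. 185.] 2417 xy [444.2 236.3] sz [40.5 72.8] ang 81.7 z [32.5 34.  35.1]
rim [344. 261.] 261 xy [ 471.8 -292.7] sz [115.4 188.3] ang 86.3 z [12.1 16.7 21.2]
```

```bash
python3 - <<'E'
import cv2,numpy as np
a=cv2.imread('pics/w2.png');b=cv2.imread('pics/w3.png')
cv2.imwrite('pics/w23.png',cv2.resize(np.hstack([a,b]),(800,300),interpolation=cv2.INTER_AREA))
E
```

```text
(no output)
```

View pics/w23.png

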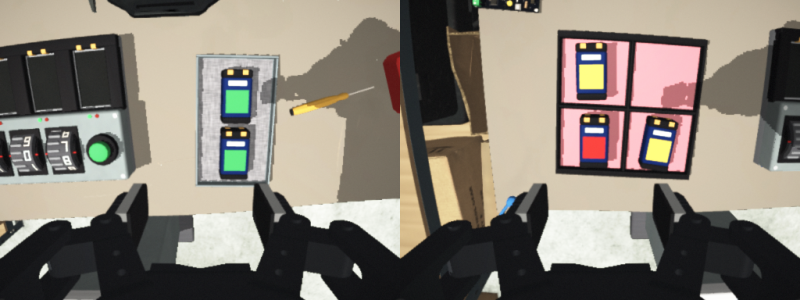

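```bash
python3 -m inch '[[0.06,0.0156,-0.05,0,0.3],[0.099,0.0156,-0.1,0.001,0.3],[0.099,0.0156,-0.16,0.001,0.3],[0.099,0.0156,-0.21,0.001,0.3],[0.099,0.0156,-0.21,0.001,0.3],[0.099,0.0156,-0.21,0.001,0.3]]'
python3 -m inch '[[0,0,0,0,0.3]]'
```

```text
time_s: 13.35
eef_pos: [542.3, 329.1, 85.1]
ee_rot: [-180.0, 0.0, 0.3]
contact_force: [0.6, 0.7, 0.3]
gripper_width: 0.701
finger_force: 0.0
time_s: 13.45
eef_pos: [543.1, 329.9, 86.8]
ee_rot: [-179.9, -0.2, 0.3]
contact_force: [-0.6, -0.0, -0.6]
gripper_width: 0.698
finger_force: 0.0
```

```bash
python3 -m inch '[[0,0,-0.05,0,0.3],[0,0,-0.085,0,0.3],[0,0,-0.0935,0,0.3],[0,0,-0.0935,0,0.3],[0,0,-0.0935,0,1],[0,0,-0.0935,0,1],[0,0,-0.0935,0,1],[0,0,-0.0935,0,1],[0,0,-0.0935,0,1],[0,0,-0.0935,0,1],[0,0,-0.0935,0,1]]' 60
python3 -m inch '[[0,0,0.04,0,1],[0,0,0.1,0,1],[0,0,0.14,0,1],[0,0,0.14,0,1],[0,0,0.14,0,1]]'
```

```text
time_s: 14.55
eef_pos: [543.1, 330.1, 16.4]
ee_rot: [-179.9, -0.2, 0.3]
contact_force: [-2.2, -2.5, 10.7]
gripper_width: 0.455
finger_force: 60.9
time_s: 15.05
eef_pos: [542.5, 329.4, 120.2]
ee_rot: [-180.0, -0.1, 0.3]
contact_force: [-0.8, -0.1, -1.4]
gripper_width: 0.451
finger_force: 61.9
```

```bash
python3 -m inch '[[0,-0.06,0,-0.001,1],[0.009,-0.12,0,-0.001,1],[0.009,-0.18,0,-0.001,1],[0.009,-0.24,0,-0.001,1],[0.009,-0.3,0,-0.001,1],[0.009,-0.35,0,-0.001,1],[0.009,-0.387,0,-0.001,1],[0.009,-0.387,0,-0.001,1],[0.009,-0.387,0,-0.001,1]]'
python3 - <<'E'
from h import *
for k in range(1):
    grab('wrist','w4'); im,W=cloud('wrist'); s=sense();print(s['eef_pos'],s['ee_rot'],s['gripper_width'])
X,Y,z=W[...,0],W[...,1],W[...,2]
t=s['eef_pos'][2]
rects(W,(z>t-2)&(z<t+35)&(X>480),'held',300)
rects(W,(z>19)&(z<26)&(X>505)&(X<600)&(abs(Y+30)<150),'bay',200)
E
```

```text
time_s: 15.95
eef_pos: [548.4, 38.7, 118.3]
ee_rot: [-180.0, 0.1, -0.1]
contact_force: [0.5, 0.3, -2.5]
gripper_width: 0.457
finger_force: 61.8
[548.40225886  39.71738921 118.47397703] [-1.79968844e+02  5.66181851e-02 -7.83069665e-03] 0.4528780980955032
held [256. 256.] 18047 xy [547.6  38.5] sz [66.4 72.1] ang 89.9 z [133.9 136.  137.7]
bay [256. 155.] 2149 xy [576.5  38.6] sz [47.3 23.4] ang 89.9 z [20.5 21.4 22.3]
bay [353. 191.] 6607 xy [548.7 -32. ] sz [46.6 78.9] ang 89.5 z [20.5 21.3 22.3]
bay [446. 192.] 5769 xy [ 548.  -103.4] sz [45.2 79.3] ang 89.9 z [20.5 21.4 22.5]
```

View pics/w4.png

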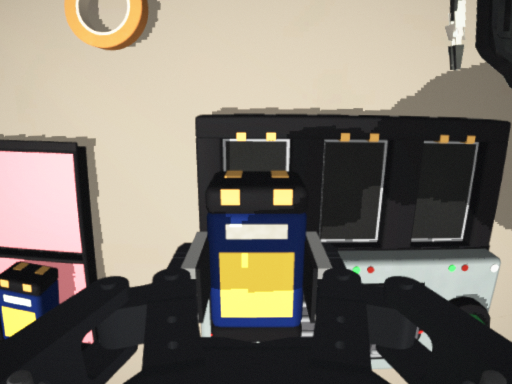

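```bash
python3 -m inch '[[0.001,0,-0.04,0,1],[0.001,0,-0.07,0,1],[0.001,0,-0.09,0,1],[0.001,0,-0.1,0,1],[0.001,0,-0.105,0,1],[0.001,0,-0.109,0,1],[0.001,0,-0.109,0,1],[0.001,0,-0.109,0,1]]'
```

```text
time_s: 16.8
eef_pos: [549.9, 39.2, 37.8]
ee_rot: [-180.0, -0.0, -0.0]
contact_force: [0.2, 0.5, -2.3]
gripper_width: 0.45
finger_force: 61.7
```

```bash
python3 -m inch '[[0,0,-0.0015,0,1],[0,0,-0.003,0,1],[0,0,-0.003,0,1]]'
python3 -m inch '[[0,0,0,0,0.3],[0,0,0,0,0.3],[0,0,0,0,0.3],[0,0,0,0,0.3],[0,0,0.06,0,0.3],[0,0,0.12,0,0.3],[0,0,0.12,0,0.3]]'
python3 -m inch '[[-0.03,0.05,0.04,-0.012,0.3],[-0.06,0.1,0.08,-0.0235,0.3],[-0.1,0.15,0.08,-0.0235,0.3],[-0.14,0.2,0.08,-0.0235,0.3],[-0.14,0.25,0,-0.0235,0.3],[-0.14,0.263,0,-0.0235,0.3],[-0.14,0.263,0,-0.0235,0.3],[-0.14,0.263,0,-0.0235,0.3]]'
python3 - <<'E'
from h import *
grab('wrist','w5'); im,W=cloud('wrist'); s=sense();print(s['eef_pos'],s['ee_rot'])
X,Y,z=W[...,0],W[...,1],W[...,2]
rects(W,(z>28)&(z<45)&(Y>100)&(X>370),'packs',300)
rects(W,(z>48)&(z<58)&(Y>-80)&(X>510),'left',300)
E
```

```text
time_s: 17.1
eef_pos: [549.8, 39.1, 35.4]
ee_rot: [180.0, -0.0, -0.0]
contact_force: [-2.2, -1.0, 5.0]
gripper_width: 0.451
finger_force: 62.7
time_s: 17.8
eef_pos: [552.0, 39.8, 130.0]
ee_rot: [-180.0, -0.4, -0.0]
contact_force: [0.3, -0.3, -0.4]
gripper_width: 0.699
finger_force: 0.0
time_s: 18.6
eef_pos: [444.3, 236.6, 124.8]
ee_rot: [180.0, 0.1, -8.4]
contact_force: [-0.1, 0.8, -0.1]
gripper_width: 0.702
finger_force: 0.0
[444.75534907 236.03840519 125.28070421] [ 1.79999731e+02 -2.83693259e-04 -8.49685927e+00]
packs [257. 192.] 5338 xy [444.4 236. ] sz [40.2 71.8] ang 81.1 z [32.8 34.1 35. ]
packs [136. 203.] 4927 xy [448.5 324.7] sz [40.4 72.1] ang 88.6 z [32.6 34.  35. ]
```

```bash
python3 -m inch '[[0,0,-0.06,-0.001,0.3],[0,0,-0.12,-0.001,0.3],[0,0,-0.144,-0.001,0.3],[0,0,-0.144,-0.001,0.3],[0,0,-0.144,-0.001,0.3],[0,0,-0.144,-0.001,1],[0,0,-0.144,-0.001,1],[0,0,-0.144,-0.001,1],[0,0,-0.144,-0.001,1],[0,0,-0.144,-0.001,1],[0,0,-0.144,-0.001,1],[0,0,-0.144,-0.001,1]]' 60
python3 -m inch '[[0,0,0.04,0,1],[0,0,0.1,0,1],[0,0,0.15,0,1],[0,0,0.15,0,1],[0,0,0.15,0,1]]'
```

```text
time_s: 19.85
eef_pos: [445.7, 236.5, 18.8]
ee_rot: [-180.0, -0.1, -8.9]
contact_force: [-3.1, -4.0, 16.7]
gripper_width: 0.451
finger_force: 59.0
time_s: 20.35
eef_pos: [445.2, 236.0, 130.7]
ee_rot: [-180.0, -0.1, -8.9]
contact_force: [0.5, 1.2, -2.9]
gripper_width: 0.451
finger_force: 63.5
```

```bash
python3 -m inch '[[0.03,-0.05,0,0.01,1],[0.06,-0.1,0,0.0247,1],[0.09,-0.15,0,0.0247,1],[0.12,-0.2,0,0.0247,1],[0.139,-0.26,0,0.0247,1],[0.139,-0.32,0,0.0247,1],[0.139,-0.38,0,0.0247,1],[0.139,-0.43,0,0.0247,1],[0.139,-0.45,0,0.0247,1],[0.139,-0.45,0,0.0247,1],[0.139,-0.45,-0.015,0.0247,1],[0.139,-0.45,-0.015,0.0247,1]]'
python3 - <<'E'
from h import *
grab('wrist','w6'); im,W=cloud('wrist'); s=sense();print(s['eef_pos'],s['ee_rot'],s['gripper_width'])
X,Y,z=W[...,0],W[...,1],W[...,2]
t=s['eef_pos'][2]
rects(W,(z>t+14)&(z<t+22)&(X>480),'heldtop',300)
rects(W,(z>19)&(z<26)&(X>505)&(X<600)&(abs(Y+30)<150),'bay',200)
rects(W,(z>48)&(z<58)&(Y>0)&(X>505)&(X<600),'left',200)
E
```

```text
time_s: 21.55
eef_pos: [547.9, -99.6, 116.4]
ee_rot: [-179.9, 0.1, 0.2]
contact_force: [-0.3, -0.4, -2.3]
gripper_width: 0.449
finger_force: 63.3
[548.25059132 -99.47974572 117.13867492] [-1.79941560e+02  9.98510223e-02  1.64182706e-01] 0.45327149972957276
heldtop [256. 263.] 9732 xy [547.1 -99.7] sz [69.8 37.9] ang 0.2 z [131.3 131.8 132.5]
bay [ 69. 150.] 452 xy [576.8  31.7] sz [61. 32.] ang 47.9 z [20.5 21.6 25.1]
bay [160. 191.] 6604 xy [548.5 -29.9] sz [46.5 79.1] ang 89.7 z [20.5 21.3 22.3]
bay [259. 155.] 2026 xy [ 576.7 -101.4] sz [47.3 21.5] ang 89.8 z [20.5 21.3 22.2]
left [ 50. 201.] 5835 xy [548.5  38.3] sz [72.  40.9] ang 0.5 z [51.4 53.  54. ]
```

View pics/w6.png

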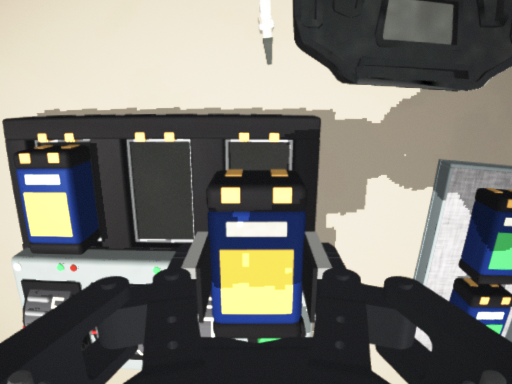

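```bash
python3 -m inch '[[0.0018,-0.0023,-0.04,0,1],[0.0018,-0.0023,-0.07,0,1],[0.0018,-0.0023,-0.085,0,1],[0.0018,-0.0023,-0.095,0,1],[0.0018,-0.0023,-0.1,0,1],[0.0018,-0.0023,-0.103,0,1],[0.0018,-0.0023,-0.105,0,1],[0.0018,-0.0023,-0.105,0,1]]'
```

```text
time_s: 22.4
eef_pos: [550.4, -102.9, 39.9]
ee_rot: [180.0, -0.0, 0.0]
contact_force: [-0.5, 0.4, -1.5]
gripper_width: 0.449
finger_force: 63.3
```

```bash
python3 -m inch '[[0,0,-0.0015,0,1],[0,0,-0.003,0,1],[0,0,-0.003,0,1]]'
python3 -m inch '[[0,0,0,0,0.3],[0,0,0,0,0.3],[0,0,0,0,0.3],[0,0,0,0,0.3],[0,0,0.06,0,0.5],[0,0,0.12,0,1],[-0.06,0.04,0.18,0,1],[-0.12,0.09,0.24,0,1],[-0.17,0.09,0.26,0,1],[-0.17,0.09,0.26,0,1],[-0.17,0.09,0.26,0,1]]'
python3 - <<'E'
from h import *
grab('wrist','w7'); im,W=cloud('wrist'); s=sense();print(s['eef_pos'],s['ee_rot'],s['gripper_width'])
X,Y,z=W[...,0],W[...,1],W[...,2]
rects(W,(z>48)&(z<58)&(X>515)&(X<600),'packs',200)
rects(W,(z>64)&(z<80)&(X>400)&(X<515),'wheels',80)
E
```

```text
time_s: 22.7
eef_pos: [550.3, -103.0, 37.9]
ee_rot: [180.0, -0.0, 0.0]
contact_force: [-4.8, 0.1, 10.7]
gripper_width: 0.447
finger_force: 64.9
time_s: 23.8
eef_pos: [421.2, -34.7, 234.1]
ee_rot: [179.8, -0.1, 0.1]
contact_force: [1.1, -0.4, -1.6]
gripper_width: -0.003
finger_force: 0.0
[422.32141751 -35.58267184 233.34379748] [ 1.79820820e+02 -1.20739953e-01  2.68937441e-02] -0.0018854014055035334
packs [175.  35.] 3091 xy [545.6  38.7] sz [61.3 40.8] ang 0.3 z [51.8 53.1 54.3]
packs [331.  35.] 3074 xy [ 545.9 -103.2] sz [61.7 40.7] ang 0.1 z [51.8 53.2 54.3]
wheels [162. 134.] 907 xy [457.7  49.5] sz [32.2 31.2] ang 89.4 z [64.3 65.4 67.7]
wheels [222. 134.] 964 xy [457.9  -4.8] sz [32.1 31.8] ang 89.7 z [64.3 65.5 67.5]
wheels [281. 135.] 926 xy [457.1 -59.1] sz [31.9 31.3] ang 0.7 z [64.3 65.6 67.7]
wheels [342. 135.] 645 xy [ 457.  -113.2] sz [25.3 24.6] ang 64.6 z [69.3 70.7 71.7]
```

View pics/w7.png

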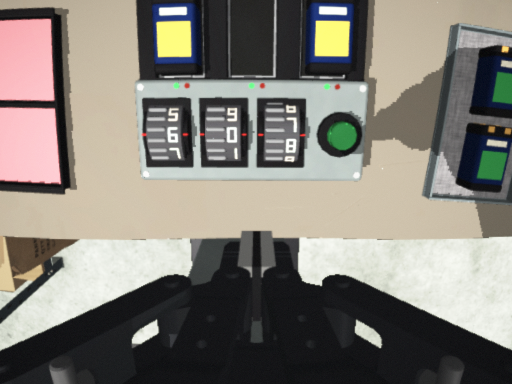

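```bash
python3 -m inch '[[0.03,0.06,-0.03,0,1],[0.061,0.113,-0.08,0,1],[0.061,0.113,-0.14,0,1],[0.061,0.113,-0.195,0,1],[0.061,0.113,-0.205,0,1],[0.061,0.113,-0.205,0,1],[0.061,0.113,-0.205,0,1]]'
```

```text
time_s: 24.55
eef_pos: [469.5, 49.4, 80.1]
ee_rot: [-180.0, -0.1, 0.0]
contact_force: [0.7, 0.2, 0.7]
gripper_width: -0.001
finger_force: 0.0
```

```bash
python3 -m inch '[[0,0,-0.01,0,1],[0,0,-0.016,0,1],[0,0,-0.016,0,1]]'
python3 -m inch '[[-0.0067,0,0,0,1],[-0.0133,0,0,0,1],[-0.02,0,0,0,1],[-0.0267,0,0,0,1],[-0.0267,0,0,0,1]]'
python3 -m inch '[[0,0,0.02,0,1],[0,0,0.04,0,1]]'
cat > wh.py <<'E'
from h import *
import sys
def crop(name):
    grab('top')
    im,W=cloud('top')
    a=im[250:285,212:300,::-1]
    cv2.imwrite(f'pics/{name}.png',cv2.resize(a,None,fx=9,fy=9,interpolation=cv2.INTER_CUBIC))
crop(sys.argv[1])
E
python3 -m inch '[[-0.06,-0.05,0.06,0,1],[-0.06,-0.05,0.15,0,1],[-0.06,-0.05,0.15,0,1],[-0.06,-0.05,0.15,0,1]]'
python3 - <<'E'
from h import *
im,d=grab('wrist','w8');s=sense();print(s['eef_pos'])
cv2.imwrite('pics/w8c.png',cv2.resize(im[60:240,100:420,::-1],(640,360),interpolation=cv2.INTER_CUBIC))
E
```

```text
time_s: 24.85
eef_pos: [470.6, 49.1, 68.0]
ee_rot: [180.0, -0.3, -0.0]
contact_force: [2.4, -3.1, 19.3]
gripper_width: -0.0
finger_force: 9.5
time_s: 25.35
eef_pos: [449.4, 49.3, 68.1]
ee_rot: [179.9, -0.2, 0.0]
contact_force: [-4.3, -0.7, 26.6]
gripper_width: 0.0
finger_force: 13.2
time_s: 25.55
eef_pos: [448.5, 49.2, 97.3]
ee_rot: [180.0, -0.0, 0.0]
contact_force: [0.4, -0.2, -0.1]
gripper_width: 0.001
finger_force: 0.0
time_s: 25.95
eef_pos: [404.7, 10.8, 213.0]
ee_rot: [179.8, -0.4, -0.1]
contact_force: [0.4, -0.8, -1.3]
gripper_width: -0.003
finger_force: 0.0
[404.30237801  10.73906517 211.0787274 ]
```

View pics/w8c.png

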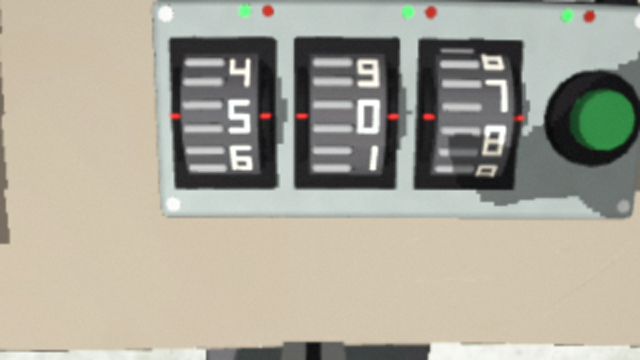

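```bash
python3 -m inch '[[0.04,0.03,-0.05,0,1],[0.087,0.0515,-0.1,0,1],[0.087,0.0515,-0.15,0,1],[0.087,0.0515,-0.176,0,1],[0.087,0.0515,-0.176,0,1],[0.087,0.0515,-0.176,0,1],[0.087,0.0515,-0.176,0,1]]'
python3 -m inch '[[0,0,-0.01,0,1],[0,0,-0.016,0,1],[0,0,-0.016,0,1],[-0.0067,0,-0.016,0,1],[-0.0133,0,-0.016,0,1],[-0.02,0,-0.016,0,1],[-0.0267,0,-0.016,0,1],[-0.0267,0,-0.016,0,1],[-0.0267,0,0,0,1],[-0.0267,0,0.01,0,1],[0,0,0.01,0,1],[0,0,0,0,1]]'
python3 -m inch '[[0,0,-0.01,0,1],[0,0,-0.016,0,1],[0,0,-0.016,0,1],[-0.0067,0,-0.016,0,1],[-0.0133,0,-0.016,0,1],[-0.02,0,-0.016,0,1],[-0.0267,0,-0.016,0,1],[-0.0267,0,-0.016,0,1],[-0.0267,0,0,0,1],[-0.0267,0,0.01,0,1],[0,0,0.01,0,1],[0,0,0,0,1]]'
python3 -m inch '[[0,0,-0.01,0,1],[0,0,-0.016,0,1],[0,0,-0.016,0,1],[-0.0067,0,-0.016,0,1],[-0.0133,0,-0.016,0,1],[-0.02,0,-0.016,0,1],[-0.0267,0,-0.016,0,1],[-0.0267,0,-0.016,0,1],[-0.0267,0,0,0,1],[-0.0267,0,0.01,0,1],[0,0,0.01,0,1],[0,0,0,0,1]]'
python3 -m inch '[[0,0,-0.01,0,1],[0,0,-0.016,0,1],[0,0,-0.016,0,1],[-0.0067,0,-0.016,0,1],[-0.0133,0,-0.016,0,1],[-0.02,0,-0.016,0,1],[-0.0267,0,-0.016,0,1],[-0.0267,0,-0.016,0,1],[-0.0267,0,0,0,1],[-0.0267,0,0.01,0,1],[0,0,0.01,0,1],[0,0,0,0,1]]'
```

```text
time_s: 26.7
eef_pos: [469.2, 50.4, 78.3]
ee_rot: [180.0, -0.1, 0.0]
contact_force: [-0.1, 0.3, 0.1]
gripper_width: 0.001
finger_force: 0.0
time_s: 27.9
eef_pos: [471.0, 50.2, 77.9]
ee_rot: [-180.0, -0.2, -0.0]
contact_force: [-0.3, 0.1, -0.3]
gripper_width: -0.001
finger_force: 0.0
time_s: 29.1
eef_pos: [470.3, 50.3, 77.3]
ee_rot: [-180.0, -0.1, -0.0]
contact_force: [-0.3, 0.7, 0.1]
gripper_width: 0.0
finger_force: 0.0
time_s: 30.3
eef_pos: [470.0, 50.4, 77.1]
ee_rot: [-180.0, -0.1, -0.0]
contact_force: [0.1, 0.6, 0.4]
gripper_width: -0.002
finger_force: 0.0
time_s: 31.5
eef_pos: [470.0, 50.4, 77.0]
ee_rot: [-180.0, -0.1, 0.0]
contact_force: [-0.2, 0.3, -0.4]
gripper_width: -0.001
finger_force: 0.0
```

```bash
python3 -m inch '[[-0.03,0,0.02,0,1],[-0.03,-0.05,0.02,0,1],[-0.03,-0.0737,0.004,0,1],[-0.03,-0.0737,0.004,0,1],[-0.03,-0.0737,0.004,0,1]]'
python3 -m inch '[[0,0,-0.01,0,1],[0,0,-0.016,0,1],[0,0,-0.016,0,1],[0.0067,0,-0.016,0,1],[0.0133,0,-0.016,0,1],[0.02,0,-0.016,0,1],[0.0275,0,-0.016,0,1],[0.0275,0,-0.016,0,1],[0.0275,0,0,0,1],[0.0275,0,0.01,0,1],[0,0,0.01,0,1],[0,0,0,0,1]]'
python3 -m inch '[[0,0,-0.01,0,1],[0,0,-0.016,0,1],[0,0,-0.016,0,1],[0.0067,0,-0.016,0,1],[0.0133,0,-0.016,0,1],[0.02,0,-0.016,0,1],[0.0275,0,-0.016,0,1],[0.0275,0,-0.016,0,1],[0.0275,0,0,0,1],[0.0275,0,0.01,0,1],[0,0,0.01,0,1],[0,0,0,0,1]]'
python3 -m inch '[[0,0,-0.01,0,1],[0,0,-0.016,0,1],[0,0,-0.016,0,1],[0.0067,0,-0.016,0,1],[0.0133,0,-0.016,0,1],[0.02,0,-0.016,0,1],[0.0275,0,-0.016,0,1],[0.0275,0,-0.016,0,1],[0.0275,0,0,0,1],[0.0275,0,0.01,0,1],[0,0,0.01,0,1],[0,0,0,0,1]]'
python3 -m inch '[[0,0,-0.01,0,1],[0,0,-0.016,0,1],[0,0,-0.016,0,1],[0.0067,0,-0.016,0,1],[0.0133,0,-0.016,0,1],[0.02,0,-0.016,0,1],[0.0275,0,-0.016,0,1],[0.0275,0,-0.016,0,1]]'
python3 -m inch '[[0,0,0.03,0,1],[-0.06,0,0.1,0,1],[-0.09,0,0.18,0,1],[-0.09,0,0.18,0,1],[-0.09,0,0.18,0,1]]'
python3 - <<'E'
from h import *
im,d=grab('wrist','w9');s=sense();print(s['eef_pos'])
cv2.imwrite('pics/w9c.png',cv2.resize(im[40:240,80:440,::-1],(720,400),interpolation=cv2.INTER_CUBIC))
E
```

```text
time_s: 32.0
eef_pos: [445.3, -4.6, 79.1]
ee_rot: [-180.0, 0.1, 0.0]
contact_force: [-0.5, 0.3, -0.4]
gripper_width: -0.002
finger_force: 0.0
time_s: 33.2
eef_pos: [444.8, -4.7, 80.6]
ee_rot: [179.9, -0.0, 0.1]
contact_force: [-0.5, -0.6, 0.1]
gripper_width: -0.004
finger_force: 0.0
time_s: 34.4
eef_pos: [445.0, -4.9, 80.7]
ee_rot: [179.9, -0.0, 0.1]
contact_force: [-0.3, -0.5, 0.6]
gripper_width: -0.002
finger_force: 0.0
time_s: 35.6
eef_pos: [445.0, -4.9, 80.7]
ee_rot: [179.9, -0.0, 0.1]
contact_force: [0.2, -0.6, -0.5]
gripper_width: -0.001
finger_force: 0.0
time_s: 36.4
eef_pos: [468.6, -4.7, 68.3]
ee_rot: [-180.0, -0.1, 0.0]
contact_force: [2.0, -3.1, 11.8]
gripper_width: -0.001
finger_force: 6.3
time_s: 36.9
eef_pos: [400.0, -5.1, 205.8]
ee_rot: [179.8, -0.2, 0.0]
contact_force: [1.3, -0.8, -0.2]
gripper_width: -0.004
finger_force: 0.0
[400.04831679  -5.54176449 204.32899107]
```

View pics/w9c.png

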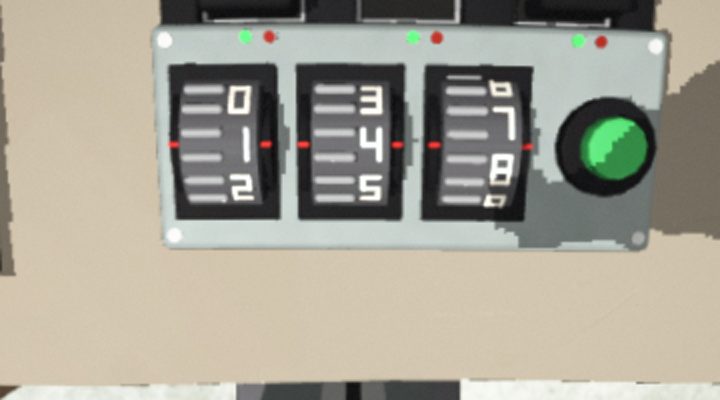

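```bash
python3 -m inch '[[0.04,-0.03,-0.05,0,1],[0.093,-0.072,-0.1,0,1],[0.093,-0.072,-0.15,0,1],[0.093,-0.072,-0.166,0,1],[0.093,-0.072,-0.166,0,1],[0.093,-0.072,-0.166,0,1],[0.093,-0.072,-0.166,0,1]]'
python3 -m inch '[[-0.007,0,-0.01,0,1],[-0.007,0,-0.016,0,1],[-0.007,0,-0.016,0,1],[-0.012,0,-0.016,0,1],[-0.017,0,-0.016,0,1],[-0.022,0,-0.016,0,1],[-0.022,0,-0.016,0,1],[-0.022,0,0,0,1],[-0.022,0,0.01,0,1],[0,0,0.01,0,1],[0,0,0,0,1],[0,0,0,0,1]]'
python3 -m inch '[[0,0,-0.01,0,1],[0,0,-0.016,0,1],[0,0,-0.016,0,1],[-0.0067,0,-0.016,0,1],[-0.0133,0,-0.016,0,1],[-0.02,0,-0.016,0,1],[-0.0267,0,-0.016,0,1],[-0.0267,0,-0.016,0,1],[-0.0267,0,0,0,1],[-0.0267,0,0.01,0,1],[0,0,0.01,0,1],[0,0,0,0,1]]'
python3 -m inch '[[0,0,-0.01,0,1],[0,0,-0.016,0,1],[0,0,-0.016,0,1],[-0.0067,0,-0.016,0,1],[-0.0133,0,-0.016,0,1],[-0.02,0,-0.016,0,1],[-0.0267,0,-0.016,0,1],[-0.0267,0,-0.016,0,1]]'
python3 -m inch '[[0,0,0.03,0,1],[-0.03,0.03,0.1,0,1],[-0.06,0.07,0.18,0,1],[-0.06,0.07,0.18,0,1],[-0.06,0.07,0.18,0,1]]'
python3 - <<'E'
from h import *
im,d=grab('wrist','w10');s=sense();print(s['eef_pos'])
cv2.imwrite('pics/w10c.png',cv2.resize(im[:240,80:480,::-1],(800,480),interpolation=cv2.INTER_CUBIC))
E
```

```text
time_s: 37.65
eef_pos: [469.5, -58.3, 79.3]
ee_rot: [180.0, -0.1, 0.1]
contact_force: [0.8, -0.2, -0.3]
gripper_width: -0.001
finger_force: 0.0
time_s: 38.85
eef_pos: [468.3, -58.7, 77.8]
ee_rot: [-180.0, 0.1, 0.0]
contact_force: [-1.5, -1.4, -0.2]
gripper_width: 0.002
finger_force: 0.0
time_s: 40.05
eef_pos: [471.0, -59.0, 79.1]
ee_rot: [180.0, -0.1, 0.0]
contact_force: [-0.4, -0.1, 0.5]
gripper_width: 0.003
finger_force: 0.0
time_s: 40.85
eef_pos: [449.8, -58.5, 67.8]
ee_rot: [179.9, -0.2, 0.1]
contact_force: [-6.6, 1.9, 43.5]
gripper_width: 0.001
finger_force: 22.1
time_s: 41.35
eef_pos: [403.7, -5.2, 203.4]
ee_rot: [179.8, -0.2, 0.1]
contact_force: [0.6, -1.1, -0.6]
gripper_width: -0.004
finger_force: 0.0
[403.67983029  -6.56726868 202.03840401]
```

View pics/w10c.png

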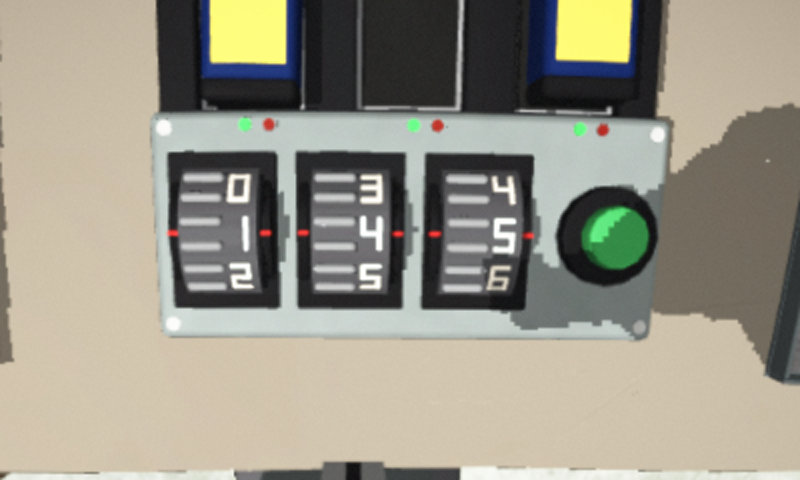

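The wheels read 1-4-5. I'll check the tray and packs once before pressing the key.

```bash
python3 - <<'E'
from h import *
im,d=grab('top','top9'); im,W=cloud('top'); X,Y,z=W[...,0],W[...,1],W[...,2]
H,S,V=[a.astype(int) for a in cv2.split(cv2.cvtColor(im,cv2.COLOR_RGB2HSV))]
r=(X>380)&(X<620)&(Y>-380)&(Y<390)
rects(W,r&(z>28)&(z<45)&(Y<-200),'traypacks',50)
rects(W,r&(z>10)&(z<26)&(Y<-200),'rim',100)
rects(W,r&(H>20)&(H<35)&(S>150)&(V>120)&(z>25),'yellow')
rects(W,r&(H>45)&(H<90)&(S>120)&(V>60)&(z>20),'green')
rects(W,r&(z>48)&(z<60)&(X>515),'bay',50)
rects(W,r&(z>28)&(z<45)&(Y>150),'binpacks',50)
E
```

```text
traypacks [345. 249.] 313 xy [ 510.3 -294.3] sz [40.7 72.2] ang 86.6 z [30.7 34.5 37.9]
traypacks [343. 275.] 307 xy [ 430.  -289.2] sz [40.8 69.6] ang 86.5 z [30.3 34.4 37.8]
rim [327. 263.] 108 xy [ 474.8 -258.1] sz [188.4  58.2] ang 0.8 z [12.4 16.6 20.5]
rim [358. 255.] 111 xy [ 485.7 -340.5] sz [196.6  71.3] ang 19.6 z [13.3 16.7 20.3]
yellow [235. 237.] 94 xy [538.8  38.5] sz [26.6 26.8] ang 1.4 z [50.1 53.5 57.1]
yellow [282. 237.] 99 xy [ 542.4 -102.2] sz [26.7 30.2] ang 1.5 z [49.6 53.6 56.2]
green [345. 250.] 99 xy [ 504.9 -294.1] sz [27.1 31.5] ang 0.9 z [31.3 34.8 38.7]
green [285. 266.] 63 xy [ 456.6 -111.7] sz [23.3 22.8] ang 90.0 z [65.3 70.9 74.4]
green [343. 278.] 100 xy [ 423.8 -288.5] sz [30. 30.] ang 84.3 z [30.8 34.8 38.1]
bay [235. 233.] 283 xy [548.2  37.5] sz [39.3 65.3] ang 88.0 z [49.9 53.5 56.6]
bay [282. 234.] 290 xy [ 549.8 -100.6] sz [65.4 38.9] ang 1.1 z [49.7 53.3 56.9]
binpacks [138. 264.] 319 xy [448.4 325.3] sz [43.  71.8] ang 89.3 z [30.6 34.4 38.1]
```

```bash
python3 -m inch '[[0.03,-0.06,-0.03,0,1],[0.071,-0.12,-0.08,0,1],[0.071,-0.143,-0.12,0,1],[0.071,-0.143,-0.157,0,1],[0.071,-0.143,-0.157,0,1],[0.071,-0.143,-0.157,0,1],[0.071,-0.143,-0.157,0,1]]'
python3 -m inch '[[0,0,0,0,1],[0,0,0,0,1]]'
```

```text
time_s: 42.15
eef_pos: [457.7, -112.9, 84.8]
ee_rot: [180.0, -0.1, 0.1]
contact_force: [0.1, -0.0, 0.2]
gripper_width: 0.004
finger_force: 0.0
time_s: 42.35
eef_pos: [457.6, -113.6, 84.7]
ee_rot: [179.9, -0.1, 0.0]
contact_force: [0.2, -0.1, 0.4]
gripper_width: 0.007
finger_force: 0.0
```

```bash
python3 -m inch '[[0,0,-0.012,0,1],[0,0,-0.018,0,1],[0,0,-0.022,0,1],[0,0,-0.025,0,1],[0,0,-0.0275,0,1],[0,0,-0.0275,0,1],[0,0,-0.0275,0,1]]'
```

```text
time_s: 43.05
eef_pos: [457.6, -113.7, 64.9]
ee_rot: [179.8, 0.0, 0.1]
contact_force: [-20.1, -1.7, 67.4]
gripper_width: 0.003
finger_force: 33.5
```

```bash
python3 -m inch '[[0,0,0.03,0,1],[0,0,0.08,0,1],[-0.06,0.1,0.18,0,1],[-0.06,0.14,0.18,0,1],[-0.06,0.14,0.18,0,1],[-0.06,0.14,0.18,0,1],[-0.06,0.14,0.18,0,1]]'
python3 - <<'E'
from h import *
im,d=grab('wrist','w11');s=sense();print(s['eef_pos'])
grab('top','top11')
cv2.imwrite('pics/w11c.png',cv2.resize(im[:288,:,::-1],(800,450),interpolation=cv2.INTER_CUBIC))
E
```

```text
time_s: 43.75
eef_pos: [412.2, -8.5, 198.3]
ee_rot: [179.9, -0.0, 0.1]
contact_force: [0.4, 0.2, -0.6]
gripper_width: 0.001
finger_force: 0.0
[412.18216412  -8.97117747 197.88639437]
```

View pics/w11c.png

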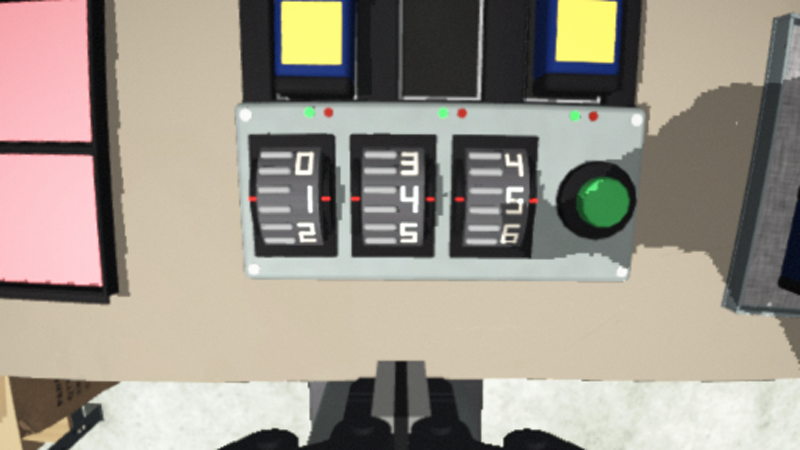

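View pics/top11.png

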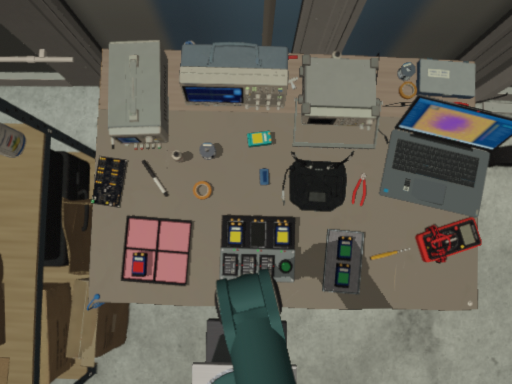

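The wheels read 145, the yellow packs sit in the left and right bays (235,235) and (282,235), and the green packs are in the tray. The red pack is still in the bin and the bystanders haven't moved, so I'm handing in.

```bash
python3 -c "
from rig import hand_in
print(hand_in())"
```

```text
the job is handed in; nothing more can be done
None
```

The job is done and handed in: both charged packs lie flat in the out-tray, both yellow packs are seated in the left and right bays, the timer reads 145, and the start key was pressed fully last; the faulty pack, tape, cutters and marker were left where they were.

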